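# File two sketchbooks upright in a desk sorter and close its bookend

## Robot

A 6-joint arm with a two-finger parallel gripper is mounted at the origin on the work surface. World frame = base frame: x ahead of the robot, y to its left, z up, the work surface at z = 0. Lengths are in m, angles in rad, forces in N, time in s.
With the tool pointing down it reaches from about 0.3 to 0.775 m from the base axis. Payload 14.6 kg.
Tool frame: the origin (TCP) lies midway between the tips of the shut fingers; the grasp point (between the pads) lies 19 mm behind it (tcp_to_grasp is the distance from the TCP to the grasp point, in m); z points along the fingers, y is the line along which they close (so a half turn about z gives the same grasp; the last joint's range is limited). The gripper opens to 94 mm and grips with 3 to 60 N. Pads are 16 mm wide; open, the fingers measure 119 mm over their backs; the gripper's body (75 mm by 177 mm) begins 78 mm behind the grasp point.
Start: joints at [1.26, 0.3, 1.521, -0, 1.321, -0.067], TCP at [0.133, 0.534, 0.205] pointing down, gripper open.
Joint ranges: [-3.03, 3.03], [-0.79, 2.21], [0.23, 2.52], [-1.04, 4.18], [0, 3.07], [-2.55, 2.55]. Speed limits (rad/s): [2.22, 2.22, 2.57, 3.14, 3.14, 3.14].

## Interface

Orientations are given as [roll, pitch, yaw] about the fixed x, y, z axes, in that order (R = Rz(yaw) Ry(pitch) Rx(roll)).
In Python, from station import * gives the robot as it stands.
- The arm moves only by the tool send_rows, never from a script. Its argument "motion" is a list of rows, each a list of 3 entries, a list of its own where there are three numbers: the shift along the tool's x, y, z in units of 0.03 m (1.0 is 0.03 m), then the turn, a rotation vector about the tool's x, y, z in units of 0.12 rad (1.0 is 0.12 rad), then the opening, from -1 (shut) to 1 (fully open). In form: [[[x, y, z], [rx, ry, rz], grip], ...]. A call has 1 to 12 rows; each row shifts and turns the commanded pose from where the row before left it, along the tool's axes as they then stand; what a row does not reach is not made up. A row lasts 1/10 s, in which the tool goes at most 50 mm and 8.59 degrees, less where a joint would pass 70% of its speed; a pose out of reach is approached as far as the arm can. A call with a number of a shift or a turn outside -1 to 1 is refused whole. A call with a gripper value outside its range is refused whole. The fingers move at their own pace and stop on an object; "squeeze" is the grip in N (left out, the last holds). Time passes only in rows, so rows that do not move let the fingers close. It gives the time, the measured TCP pose, the force, the opening and the grip force at its end, in the units of the state.
- get_obs(): the state, without advancing time (a new reading comes with each control period).
- camera(name): name is "scene" or "top" or "wrist"; returns a dict with "pixels" (420x560x3 uint8, red, green, blue), "depth" (420x560 float32, m along the optical axis (not along the pixel's ray), 0 where there is no reading), "fx", "fy", "cx", "cy" (pixels), "dist" ([k1, k2, p1, p2, k3] as OpenCV has them; the pictures are not rectified), "rvec" (rotation vector, rad) and "tvec" (3), from world to camera coordinates, as OpenCV has them. Camera axes: x right, y down, z forward; pixel columns grow to the right and rows downward; lengths in m; the calibration is good to about 2 mm. A picture is of the moment at which its call begins.
- hand_in(): hands the job in; it is judged then, once.
The state is a dict: "time_s": time; "qpos": joint angles; "joint_vel": joint speeds; "tau": joint torques, N m; "ee_pos": TCP position; "eef_rot": TCP orientation; "force": force on the tool from outside, world axes, zero at the start; "moment": the same for the moment, N m; "grip_width": finger opening in m; "grip_force": force on a finger pad.
Only numpy, scipy, OpenCV 4.12 (cv2) and the standard library are available. Lean on these libraries where they do the work, as an engineer would, in place of code of your own. Each camera call takes 0.05 s, during which the arm holds its last target. There are 200 camera calls.

## Task

Stand the two landscape sketchbooks from the blotter upright on their long edges in the wooden desk sorter: the thin one in the narrow slot at the sorter's end, the thick one in the bay next to the sliding bookend, neither sticking out over the front or back of the sorter's base; lower them in, do not drop them. Only when both stand there, slide the bookend by its grip all the way to its end stop, so that it closes up on the thick book. Leave the pen pot, the potted plant and the hole punch standing where they are.

Things in the scene. Friction and masses are not known exactly. Their poses are not given: they have to be found in the camera images.
- sorter: Pale plywood desk sorter, fixed. Base 170 (x) x 216 (y) x 10 mm high. Origin: centre of its underside. Slots run along x. From +y to -y: divider, narrow slot (25 mm), divider, 30 mm bay full of white cards (50 mm high), divider, wide bay, bookend. Dividers 8 mm thick, 160 long, centred at y = 104, 71, 33 mm, tops 65 mm above the desk.
- narrow_slot (a point): Centre of the floor of the narrow slot (25 mm wide, between the two dividers at the sorter's +y end; floor 10 mm above the desk, dividers 55 mm above the floor). Axes as the sorter's.
- wide_bay (a point): Floor centre (10 mm above the desk) of the 37 mm wide space left for the thick book once the bookend is at its end stop. The fixed divider's face lies 18.5 mm to +y of it; on the -y side the bookend's face lies 18.5 mm away plus the travel still to go. Axes as the sorter's.
- bookend (a joint): Position of the sliding bookend in m: 0 is fully open, 0.060 is at its end stop (bay closed to 37 mm); it grows as the bookend slides along the sorter's +y towards the dividers. It stays where it is left and takes about 2 to 4 N to slide.
- bookend_grip (a point): Centre of the top face of the bookend's grip, 92 mm above the desk: a dark steel upright tab 24 mm wide (sorter's x) x 14 mm (sorter's y), to be taken from above. It rises from the bookend's foot, 30 mm to -y of the bookend's face that meets the book; the bookend's steel plate is 150 mm long, 8 mm thick, its top 65 mm above the desk.
- blotter: Thin grey desk blotter, fixed, 280 (its x) x 170 (its y) x 3 mm thick, on which the books and the pen pot stand. Origin: centre of its underside.
- thick_book: Thick landscape hardback sketchbook, brown card cover, 140 mm long (its x) x 32 mm thick (its y) x 100 mm high (its z), about 0.3 kg, standing on its long edge. Origin: centre of its underside. Either end may face forward in the sorter.
- thin_book: Thin landscape hardback sketchbook, the same brown card cover, 140 mm long (its x) x 20 mm thick (its y) x 100 mm high (its z), about 0.2 kg, standing on its long edge. Origin: centre of its underside. Either end may face forward in the sorter.
- pen_pot: Bystander: round dark steel pen pot, 60 mm across, 90 mm high, its pens reaching 155 mm high and up to 10 mm outside its wall at the top; it stands between the two books. Origin: centre of its underside.
- plant: Bystander: small terracotta pot, 76 mm across at the rim, with a stiff green aloe, 170 mm high in all. Origin: centre of its underside. It stands in the middle of the desk.
- hole_punch: Bystander: black and steel hole punch, 110 (its x) x 50 (its y) mm, about 60 mm high. Origin: centre of its underside.

How it is judged:
By the outcome, as a careful person would: the job done as asked, in the order asked, and still so for the second after the job is handed in, with the robot touching nothing.
It also fails if it takes over 72 s, if anything falls off the work surface, if the arm or the gripper's body presses on something with over 40 N, if the wrist force passes 120 N, or if a joint passes its speed limit or range.

## Working session

There is one attempt and no reset: what is moved stays moved. The work goes in short steps, Python scripts to look and compute and a tool call to move; the robot and the scene stay as the last step left them, time stands still between calls to the robot, and variables do not carry over. Pictures are saved under pics/ and viewed, at most 10 in all, crops included, and the job is handed in when it is done.

Besides the shell and the picture viewer there is one more tool, called as name([rows], argument=value, ...), one row to a line, values as JSON. send_rows: Moves the arm, as the interface text tells. Its arguments: {"type":"object","properties":{"motion":{"type":"array"},"squeeze":{"type":"number"}},"required":["motion"]}

```bash
mkdir -p pics; cat > h.py <<'E'
from station import *
import numpy as np, cv2
def save(n,f):
    c=camera(n); cv2.imwrite(f,c['pixels'][...,::-1]); return c
def K(c): return np.array([[c['fx'],0,c['cx']],[0,c['fy'],c['cy']],[0,0,1.]])
def cloud(c):
    h,w=c['depth'].shape
    u,v=np.meshgrid(np.arange(w),np.arange(h))
    p=cv2.undistortPoints(np.stack([u,v],-1).reshape(-1,1,2).astype(float),K(c),np.array(c['dist'])).reshape(h,w,2)
    d=c['depth'][...,None]
    P=np.concatenate([p*d,d],-1)
    R=cv2.Rodrigues(np.array(c['rvec']))[0]
    X=(P-np.array(c['tvec']).ravel())@R
    X[c['depth']<=0]=np.nan
    return X
E
python3 - <<'E'
from h import *
o=get_obs();print(o)
for n in('top','scene'):
    c=save(n,f'pics/{n}0.png'); np.savez(f'{n}0.npz',X=cloud(c),px=c['pixels'])
    R=cv2.Rodrigues(np.array(c['rvec']))[0]; print(n,-R.T@np.array(c['tvec']).ravel())
E
```

```text
{'time_s': 0.0, 'qpos': array([ 1.26039120e+00,  3.00495451e-01,  1.52159528e+00, -4.06632367e-05,
        1.32070581e+00, -6.66075368e-02]), 'joint_vel': array([ 2.00200137e-04,  1.34512718e-04, -1.65380855e-03,  1.11031549e-03,
       -7.27542460e-05,  3.07949744e-04]), 'tau': array([ 8.68250027e-05, -5.31822145e+01, -3.52728903e+01,  7.07405386e-02,
        2.44486704e-02, -3.44490729e-05]), 'ee_pos': array([0.13269834, 0.53347186, 0.20486697]), 'eef_rot': array([-3.14038882e+00, -4.08298362e-05,  2.89780513e+00]), 'force': array([-0.37092278, -0.07742187, -0.20353158]), 'moment': array([-0.03081247,  0.03837388,  0.05995564]), 'grip_force': 0.0, 'grip_width': 0.09376353296966554}
top [ 0.42350228 -0.02420116  0.88821645]
scene [1.05794322 0.92488113 0.8216382 ]
```

View pics/top0.png

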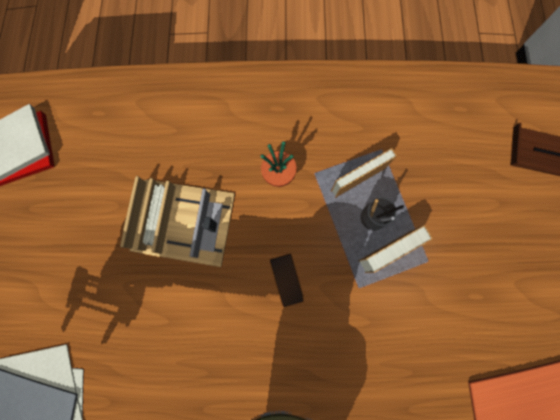

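View pics/scene0.png

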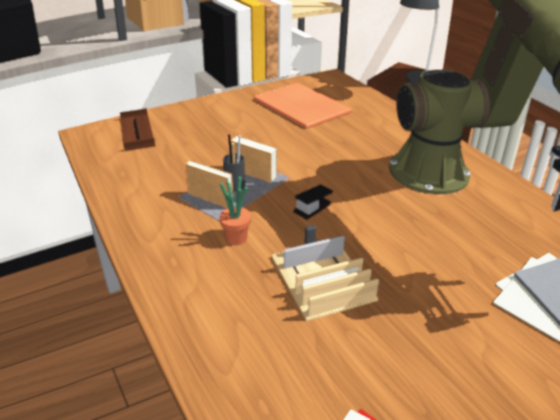

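The top view shows the sorter at about (180,222), with its narrow slot at the left end and the bookend at about (212,220). The plant is at (278,165) and the punch at (287,280). The blotter has books at (365,170) and (398,250), with the pen pot at (380,212) between them. Next I'll measure these from the depth cloud.

```bash
python3 - <<'E'
from h import *
d=np.load('top0.npz');X=d['X'];px=d['px']
def rect(m,name):
    P=X[m][:,:2]; P=P[~np.isnan(P[:,0])].astype(np.float32)
    r=cv2.minAreaRect(P*1000); print(name,len(P),'c',np.round(r[0],1),'size',np.round(r[1],1),'ang',round(r[2],1),'z',np.round(np.nanpercentile(X[m][:,2],[5,50,95]),4))
z=X[...,2]; V,U=np.mgrid[:420,:560]
print('desk z',np.nanmedian(z[350:,150:250]))
def comps(lo,hi,box,minn=15):
    m=((z>lo)&(z<hi)&(U>box[0])&(U<box[2])&(V>box[1])&(V<box[3])).astype(np.uint8)
    n,l,s,c=cv2.connectedComponentsWithStats(m)
    for i in range(1,n):
        if s[i,4]>=minn: rect(l==i,f'[{lo},{hi}] px{np.round(c[i])}')
print('books');comps(.092,.112,(310,130,440,290))
print('pens');comps(.115,.17,(310,130,440,290),3)
print('pot');comps(.08,.092,(310,130,440,290),5)
print('sorter tops');comps(.058,.072,(110,160,250,280))
comps(.08,.1,(110,160,250,280),4)
print('base');comps(.006,.014,(110,160,250,280),30)
print('all');comps(.006,.12,(110,160,250,280),100)
print('plant');comps(.03,.2,(250,130,310,195))
print('punch');comps(.02,.1,(250,245,320,320))
E
```

```text
desk z -8.652533681400932e-05
books
[0.092,0.112] px[366. 168.] 653 c [ 639.8 -178.8] size [ 20.8 138.5] ang 30.7 z [0.0974 0.1006 0.1038]
[0.092,0.112] px[399. 248.] 1065 c [ 473.5 -240. ] size [ 31.4 138.5] ang 28.5 z [0.0982 0.1006 0.1033]
pens
[0.115,0.17] px[375. 202.] 28 c [ 560.  -186.7] size [10.2  5.3] ang 44.8 z [0.1197 0.1446 0.1563]
[0.115,0.17] px[398. 208.] 36 c [ 550.  -231.8] size [8.2 7. ] ang 38.0 z [0.1179 0.1398 0.1559]
[0.115,0.17] px[390. 218.] 31 c [ 529.2 -214.6] size [9.7 6.4] ang 45.0 z [0.1213 0.1476 0.1563]
pot
[0.08,0.092] px[390. 160.] 6 c [ 659.6 -232.5] size [ 0.4 13.5] ang 30.7 z [0.0835 0.0881 0.0912]
[0.08,0.092] px[356. 180.] 12 c [ 617.9 -160.1] size [ 0.6 24.5] ang 29.2 z [0.0812 0.0869 0.0914]
[0.08,0.092] px[338. 185.] 10 c [ 607.6 -121.2] size [13.1  2.6] ang 40.9 z [0.0818 0.0873 0.0917]
[0.08,0.092] px[347. 186.] 5 c [ 606.  -141.2] size [ 0.8 10.1] ang 35.3 z [0.0839 0.0868 0.0914]
[0.08,0.092] px[341. 189.] 5 c [ 598.4 -128.4] size [1.  8.7] ang 23.4 z [0.0828 0.0848 0.0899]
[0.08,0.092] px[387. 201.] 46 c [ 573.2 -222.1] size [39.1  9.4] 
[... 1042 characters left out ...]
72] px[212. 225.] 17 c [527.4 144.3] size [ 1.5 21.7] ang 79.1 z [0.0587 0.0633 0.0716]
[0.08,0.1] px[207. 223.] 89 c [529.1 150.5] size [13.8 24. ] ang 81.5 z [0.0821 0.0911 0.0935]
base
[0.006,0.014] px[191. 225.] 3416 c [541.7 225.5] size [214.6 170.3] ang 80.4 z [0.0073 0.0099 0.0126]
[0.006,0.014] px[211. 215.] 36 c [556.1 156.2] size [26.  13.3] ang 64.0 z [0.011  0.0132 0.0139]
all
[0.006,0.12] px[177. 221.] 7476 c [541.9 226.9] size [217.4 170.3] ang 80.4 z [0.0079 0.015  0.0652]
plant
[0.03,0.2] px[278. 167.] 1092 c [648.8   3. ] size [74.6 74.7] ang 21.0 z [0.0666 0.0707 0.1551]
punch
[0.02,0.1] px[287. 280.] 1076 c [411.6 -13.7] size [103.6  46.2] ang 16.3 z [0.0435 0.0497 0.0558]
```

```bash
cat > plan.py <<'E'
from h import *
from scipy.spatial.transform import Rotation as Ro
import sys
# usage: plan.py x y z yawdeg (m): shift in tool axes (units of .03 m), turn about tool z (units .12)
t=np.array([float(a) for a in sys.argv[1:4]]); yaw=np.radians(float(sys.argv[4]))
o=get_obs(); R=Ro.from_euler('xyz',o['eef_rot'])
s=R.inv().apply(t-o['ee_pos'])/.03
rv=(R.inv()*Ro.from_euler('xyz',[np.pi,0,yaw])).as_rotvec()/.12
print('t',round(o['time_s'],2),'pos',np.round(o['ee_pos'],4),'yaw',round(np.degrees(o['eef_rot'][2]),2),'F',np.round(o['force'],1),'gw',round(o['grip_width'],4),'gf',o['grip_force'])
print('shift',np.round(s,2),'turn',np.round(rv,2))
E
python3 plan.py 0.6398 -0.1788 0.205 120.7
```

```text
t 0.1 pos [0.1327 0.5335 0.205 ] yaw 166.03 F [-0.4 -0.2  0.5] gw 0.094 gf 0.0
shift [-2.213e+01 -1.896e+01  2.000e-02] turn [-0.01  0.    6.59]
```

send_rows([
  [[-0.4,-0.35,0],[0,0,0],0.4],
  [[-0.9,-0.78,0],[0,0,0],0.4],
  [[-0.9,-0.78,0],[0,0,0],0.4],
  [[-0.9,-0.78,0],[0,0,0],0.4],
  [[-0.9,-0.78,0],[0,0,0],0.4],
  [[-0.9,-0.78,0],[0,0,0],0.4],
  [[-0.9,-0.78,0],[0,0,0],0.4],
  [[-0.9,-0.78,0],[0,0,0],0.4],
  [[-0.9,-0.78,0],[0,0,0],0.4],
  [[-0.9,-0.78,0],[0,0,0],0.4],
  [[-0.9,-0.78,0],[0,0,0],0.4],
  [[-0.9,-0.78,0],[0,0,0],0.4],
])

```text
time_s: 1.3
ee_pos: [0.3683, 0.1971, 0.2054]
eef_rot: [-3.142, 0.0, 2.898]
force: [-0.5, 1.0, -0.0]
grip_width: 0.0657
grip_force: 0.0
```

send_rows([
  [[-0.9,-0.78,0],[0,0,0],0.4],
  [[-0.9,-0.78,0],[0,0,0],0.4],
  [[-0.9,-0.78,0],[0,0,0],0.4],
  [[-0.9,-0.78,0],[0,0,0],0.4],
  [[-0.9,-0.78,0],[0,0,0],0.4],
  [[-0.9,-0.78,0],[0,0,0],0.4],
  [[-0.9,-0.78,0],[0,0,0],0.4],
  [[-0.9,-0.78,0],[0,0,0],0.4],
  [[-0.9,-0.78,0],[0,0,0],0.4],
  [[-0.9,-0.78,0],[0,0,0],0.4],
  [[-0.9,-0.78,0],[0,0,0],0.4],
  [[-0.9,-0.78,0],[0,0,0],0.4],
])

```text
time_s: 2.5
ee_pos: [0.6145, -0.1535, 0.2053]
eef_rot: [-3.142, -0.0, 2.897]
force: [0.8, 0.5, 0.8]
grip_width: 0.0657
grip_force: 0.0
```

send_rows([
  [[-0.9,-0.65,0],[0,0,0],0.4],
  [[0,0,0],[0,0,0.6],0.4],
  [[0,0,0],[0,0,1],0.4],
  [[0,0,0],[0,0,1],0.4],
  [[0,0,0],[0,0,1],0.4],
  [[0,0,0],[0,0,1],0.4],
  [[0,0,0],[0,0,1],0.4],
  [[0,0,0],[0,0,1],0.4],
  [[0,0,0],[0,0,0],0.4],
  [[0,0,0],[0,0,0],0.4],
])

```text
time_s: 3.5
ee_pos: [0.6356, -0.1775, 0.2054]
eef_rot: [-3.141, -0.0, 2.109]
force: [0.4, 0.1, 0.3]
grip_width: 0.0659
grip_force: 0.0
```

```bash
python3 plan.py 0.6398 -0.1788 0.07 120.7; python3 -c "
from h import *
save('wrist','pics/w1.png')"
```

```text
t 3.5 pos [ 0.6356 -0.1775  0.2054] yaw 120.84 F [0.4 0.1 0.3] gw 0.0659 gf 0.0
shift [-0.11  0.1   4.51] turn [-0.   -0.    0.02]
```

View pics/w1.png

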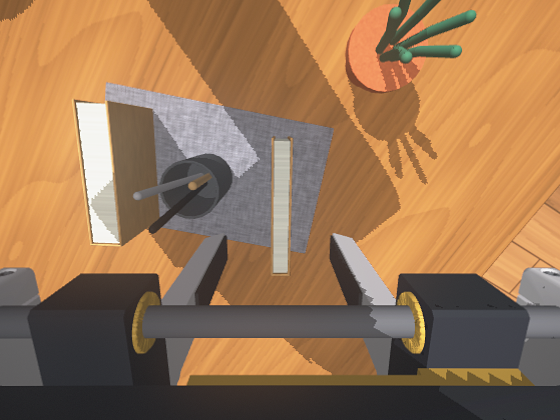

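The wrist view shows the thin book's top edge at column 282, midway between the finger tips at columns 225 and 333, with the tips clear of the pot. Descending.

send_rows([
  [[-0.11,0.1,0.3],[0,0,0],0.4],
  [[0,0,0.8],[0,0,0],0.4],
  [[0,0,0.8],[0,0,0],0.4],
  [[0,0,0.8],[0,0,0],0.4],
  [[0,0,0.8],[0,0,0],0.4],
  [[0,0,0.7],[0,0,0],0.4],
  [[0,0,0.3],[0,0,0],0.4],
  [[0,0,0],[0,0,0],-0.7],
  [[0,0,0],[0,0,0],-0.7],
  [[0,0,0],[0,0,0],-0.7],
  [[0,0,0],[0,0,0],-0.7],
  [[0,0,0],[0,0,0],-0.7],
], squeeze=25)

```text
time_s: 4.75
ee_pos: [0.6406, -0.1784, 0.0711]
eef_rot: [3.141, 0.001, 2.106]
force: [-0.0, -0.1, -0.6]
grip_width: 0.0292
grip_force: 0.0
```

send_rows([
  [[0,0,0],[0,0,0],-0.7],
  [[0,0,0],[0,0,0],-0.7],
  [[0,0,0],[0,0,0],-0.7],
  [[0,0,-0.2],[0,0,0],-0.7],
  [[0,0,-0.3],[0,0,0],-0.7],
])

```text
time_s: 5.25
ee_pos: [0.64, -0.1782, 0.0853]
eef_rot: [-3.141, -0.001, 2.106]
force: [-0.0, 0.9, -2.7]
grip_width: 0.0198
grip_force: 25.0
```

```bash
python3 plan.py 0.6398 -0.1788 0.255 170.46
```

```text
t 5.25 pos [ 0.64   -0.1782  0.0853] yaw 120.65 F [-0.   0.9 -2.7] gw 0.0198 gf 24.991973340511322
shift [-0.01 -0.02 -5.66] turn [-0.   -0.01 -7.24]
```

send_rows([
  [[0,0,-0.8],[0,0,0],-0.7],
  [[0,0,-1],[0,0,0],-0.7],
  [[0,0,-1],[0,0,0],-0.7],
  [[0,0,-1],[0,0,0],-0.7],
  [[0,0,-1],[0,0,-0.2],-0.7],
  [[0,0,-0.86],[0,0,-1],-0.7],
  [[0,0,0],[0,0,-1],-0.7],
  [[0,0,0],[0,0,-1],-0.7],
  [[0,0,0],[0,0,-1],-0.7],
  [[0,0,0],[0,0,-1],-0.7],
  [[0,0,0],[0,0,-1],-0.7],
  [[0,0,0],[0,0,-1.0],-0.7],
])

```text
time_s: 6.45
ee_pos: [0.6403, -0.1782, 0.2559]
eef_rot: [-3.142, 0.0, 2.975]
force: [0.5, -0.6, -2.3]
grip_width: 0.02
grip_force: 25.0
```

```bash
python3 plan.py 0.5563 0.3128 0.255 170.46
```

```text
t 6.45 pos [ 0.6403 -0.1782  0.2559] yaw 170.44 F [ 0.5 -0.6 -2.3] gw 0.02 gf 24.991750717163086
shift [ 5.48 15.68  0.03] turn [-0.  0. -0.]
```

send_rows([
  [[0.15,0.4,0],[0,0,0],-0.7],
  [[0.33,0.95,0],[0,0,0],-0.7],
  [[0.33,0.95,0],[0,0,0],-0.7],
  [[0.33,0.95,0],[0,0,0],-0.7],
  [[0.33,0.95,0],[0,0,0],-0.7],
  [[0.33,0.95,0],[0,0,0],-0.7],
  [[0.33,0.95,0],[0,0,0],-0.7],
  [[0.33,0.95,0],[0,0,0],-0.7],
  [[0.33,0.95,0],[0,0,0],-0.7],
  [[0.33,0.95,0],[0,0,0],-0.7],
  [[0.33,0.95,0],[0,0,0],-0.7],
  [[0.33,0.95,0],[0,0,0],-0.7],
])

```text
time_s: 7.65
ee_pos: [0.5833, 0.1637, 0.2558]
eef_rot: [3.141, 0.0, 2.966]
force: [-0.1, 0.8, -0.7]
grip_width: 0.0204
grip_force: 25.0
```

send_rows([
  [[0.33,0.95,0],[0,0,0],-0.7],
  [[0.33,0.95,0],[0,0,0],-0.7],
  [[0.33,0.95,0],[0,0,0],-0.7],
  [[0.33,0.95,0],[0,0,0],-0.7],
  [[0.33,0.95,0.2],[0,0,0],-0.7],
  [[0,0.1,0.8],[0,0,0],-0.7],
  [[0,0,0.8],[0,0,0],-0.7],
  [[0,0,0.8],[0,0,0],-0.7],
  [[0,0,0.3],[0,0,0],-0.7],
  [[0,0,0],[0,0,0],-0.7],
  [[0,0,0],[0,0,0],-0.7],
])

```text
time_s: 8.75
ee_pos: [0.5606, 0.314, 0.1698]
eef_rot: [3.141, 0.001, 2.969]
force: [0.6, 0.7, -2.5]
grip_width: 0.0198
grip_force: 25.0
```

```bash
python3 plan.py 0.5563 0.3128 0.078 170.46; python3 - <<'E'
from h import *
c=save('wrist','pics/w2.png');s=save('top','pics/t2.png'); 
X=cloud(s);z=X[...,2]
# dividers seen from top, unoccluded portions
V,U=np.mgrid[:420,:560]
m=((z>.058)&(z<.07)&(U>110)&(U<250)).astype(np.uint8)
n,l,st,ce=cv2.connectedComponentsWithStats(m)
for i in range(1,n):
    if st[i,4]>20:
        P=X[l==i]; print(st[i],np.round(P.mean(0),4))
E
```

```text
t 8.75 pos [0.5606 0.314  0.1698] yaw 170.09 F [ 0.6  0.7 -2.5] gw 0.0198 gf 24.991908073425293
shift [ 0.14 -0.07  3.06] turn [ 0.01  0.01 -0.05]
[134 178  19  72 292] [0.5478 0.2964 0.0634]
[152 181  18  72 304] [0.5461 0.2586 0.0636]
[189 189  18  68 281] [0.5327 0.1762 0.0639]
[120 240   7   7  33] [0.4886 0.3393 0.0635]
```

View pics/w2.png

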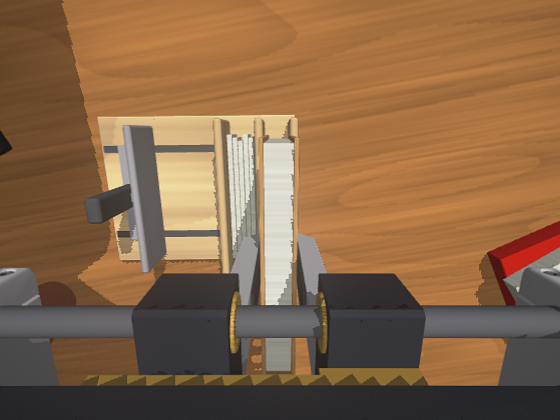

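The wrist view shows the held book at columns 263–297, between the slot's dividers at about columns 260 and 296. I'll make the fine correction, then check it numerically.

send_rows([
  [[0.14,-0.07,0.4],[0,0,-0.05],-0.7],
  [[0,0,0],[0,0,0],-0.7],
  [[0,0,0],[0,0,0],-0.7],
])

```text
time_s: 9.15
ee_pos: [0.5556, 0.3121, 0.156]
eef_rot: [-3.141, -0.001, 2.976]
force: [0.6, 0.6, -2.6]
grip_width: 0.0197
grip_force: 25.0
```

```bash
python3 plan.py 0.5563 0.3128 0.078 170.46; cat > sf.py <<'E'
from h import *
C=np.array([.5418,.2265]);a=np.radians(-9.54);S=np.array([[np.cos(a),np.sin(a)],[-np.sin(a),np.cos(a)]])
def sor(X):
    Y=X.copy(); Y[...,:2]=(X[...,:2]-C)@S.T; return Y
E
python3 - <<'E'
from sf import *
for n in('wrist','top'):
    Y=sor(cloud(camera(n)));Y=Y[~np.isnan(Y[...,0])]
    for nm,lo,hi,xl,xh in(('div',.062,.067,.0,.078),('book',.135-.007,.16,-.1,.1)):
        m=(Y[:,2]>lo)&(Y[:,2]<hi)&(Y[:,0]>xl)&(Y[:,0]<xh)&(Y[:,1]>-.1)&(Y[:,1]<.13)
        h,e=np.histogram(Y[m,1]*1000,np.arange(-60,126,2)); print(n,nm,[(int(e[i]),int(h[i])) for i in range(len(h)) if h[i]>15])
        if nm=='book': print(np.round(Y[m][:,0].min(),3),np.round(Y[m][:,0].max(),3),np.median(Y[m][:,2]))
E
```

```text
t 9.15 pos [0.5556 0.3121 0.156 ] yaw 170.49 F [ 0.6  0.6 -2.6] gw 0.0197 gf 24.991941154003143
shift [-0.02  0.03  2.6 ] turn [-0. -0.  0.]
wrist div [(-56, 37), (-54, 115), (-52, 138), (-50, 196), (-48, 119), (28, 25), (30, 109), (32, 110), (34, 131), (36, 124), (66, 23), (104, 37), (106, 47)]
wrist book []
-0.07 -0.009 0.14759066931552223
top div [(-54, 28), (-52, 31), (-50, 27), (-48, 18), (28, 19), (30, 27), (32, 35), (34, 23), (68, 27), (70, 25), (72, 23)]
top book [(76, 161), (78, 22)]
-0.07 0.07 0.14486286032001988
```

send_rows([
  [[0,0.02,0.4],[0,0,0],-0.7],
  [[0,0,0.6],[0,0,0],-0.7],
  [[0,0,0.6],[0,0,0],-0.7],
  [[0,0,0.4],[0,0,0],-0.7],
  [[0,0,0.3],[0,0,0],-0.7],
  [[0,0,0.1],[0,0,0],-0.7],
  [[0,0,0.1],[0,0,0],-0.7],
  [[0,0,0],[0,0,0],-0.7],
])

```text
time_s: 10.05
ee_pos: [0.5561, 0.3129, 0.0814]
eef_rot: [3.141, 0.0, 2.976]
force: [-0.5, 1.7, -1.7]
grip_width: 0.0198
grip_force: 25.0
```

```bash
python3 plan.py 0.5563 0.3128 0.078 170.46
```

```text
t 10.05 pos [0.5561 0.3129 0.0814] yaw 170.5 F [-0.5  1.7 -1.7] gw 0.0198 gf 24.991853535175323
shift [-0.01 -0.    0.11] turn [0.   0.   0.01]
```

send_rows([
  [[0,0,0.05],[0,0,0],-0.7],
  [[0,0,0.05],[0,0,0],-0.7],
  [[0,0,0],[0,0,0],-0.7],
])

```text
time_s: 10.35
ee_pos: [0.556, 0.3128, 0.0783]
eef_rot: [-3.142, 0.0, 2.976]
force: [0.5, 0.0, -1.8]
grip_width: 0.0197
grip_force: 25.0
```

```bash
python3 plan.py 0.5563 0.3128 0.078 170.46
```

```text
t 10.35 pos [0.556  0.3128 0.0783] yaw 170.5 F [ 0.5  0.  -1.8] gw 0.0197 gf 24.99193847179413
shift [-0.01  0.    0.01] turn [-0.    0.    0.01]
```

send_rows([
  [[0,0,0.03],[0,0,0],-0.7],
  [[0,0,0],[0,0,0],-0.7],
])

```text
time_s: 10.55
ee_pos: [0.5562, 0.3129, 0.0777]
eef_rot: [3.141, 0.001, 2.976]
force: [-0.3, -0.9, 2.0]
grip_width: 0.0198
grip_force: 25.0
```

send_rows([
  [[0,0,0.03],[0,0,0],-0.7],
  [[0,0,0],[0,0,0],-0.7],
])

```text
time_s: 10.75
ee_pos: [0.5562, 0.313, 0.0777]
eef_rot: [3.141, 0.001, 2.976]
force: [-3.8, -2.6, 10.4]
grip_width: 0.0196
grip_force: 25.0
```

send_rows([
  [[0,0,-0.03],[0,0,0],-0.7],
  [[0,0,0],[0,0,0],-0.4],
  [[0,0,0],[0,0,0],-0.2],
  [[0,0,0],[0,0,0],0],
  [[0,0,0],[0,0,0],0.2],
  [[0,0,-0.2],[0,0,0],0.2],
  [[0,0,-0.8],[0,0,0],0.2],
  [[0,0,-1],[0,0,0],0.3],
  [[0,0,-1],[0,0,0],0.4],
  [[0,0,-1],[0,0,0],0.4],
  [[0,0,-0.8],[0,0,0],0.4],
])

```text
time_s: 11.85
ee_pos: [0.5561, 0.3129, 0.2238]
eef_rot: [3.141, 0.001, 2.976]
force: [-0.2, 0.6, 0.2]
grip_width: 0.0656
grip_force: 0.0
```

```bash
python3 plan.py 0.4735 -0.240 0.205 118.5;  python3 - <<'E'
from sf import *
Y=sor(cloud(camera('top')))
m=(Y[...,2]>.1)&(Y[...,2]<.118)&(Y[...,1]>.06)&(Y[...,1]<.12)&(abs(Y[...,0])<.1)
print(cv2.minAreaRect((Y[m][:,:2]*1000).astype(np.float32)),np.median(Y[m][:,2]))
E
```

```text
t 11.85 pos [0.5561 0.3129 0.2238] yaw 170.5 F [-0.2  0.6  0.2] gw 0.0656 gf 0.0
shift [ -0.33 -18.63   0.61] turn [0.01 0.01 7.56]
((1.0362091064453125, 87.50118255615234), (22.627578735351562, 139.86642456054688), 89.7611083984375) 0.10763495119292496
```

The thin book stands in its slot, centred at sorter x = 1.0 mm and y = 87.5 mm with its top at 108 mm. Now for the thick one.

send_rows([
  [[0,-0.5,0],[0,0,0],0.4],
  [[0,-1,0],[0,0,0],0.4],
  [[0,-1,0],[0,0,0],0.4],
  [[0,-1,0],[0,0,0],0.4],
  [[0,-1,0],[0,0,0],0.4],
  [[0,-1,0],[0,0,0],0.4],
  [[0,-1,0],[0,0,0],0.4],
  [[0,-1,0],[0,0,0],0.4],
  [[0,-1,0],[0,0,0],0.4],
  [[0,-1,0],[0,0,0],0.4],
  [[0,-1,0],[0,0,0],0.4],
  [[0,-1,0],[0,0,0],0.4],
])

```text
time_s: 13.1
ee_pos: [0.4987, -0.0286, 0.2216]
eef_rot: [3.142, 0.0, 2.976]
force: [0.3, -0.0, 0.4]
grip_width: 0.0661
grip_force: 0.0
```

send_rows([
  [[-0.1,-1,0],[0,0,0],0.4],
  [[-0.1,-1,0],[0,0,0],0.4],
  [[-0.1,-1,0],[0,0,0],0.4],
  [[0,-1,0],[0,0,0],0.4],
  [[0,-1,0],[0,0,0],0.4],
  [[0,-1,0],[0,0,0],0.4],
  [[0,-1,0],[0,0,0],0.4],
  [[0,-0.1,0],[0,0,0.7],0.4],
  [[0,0,0],[0,0,1],0.4],
  [[0,0,0],[0,0,1],0.4],
  [[0,0,0],[0,0,1],0.4],
])

```text
time_s: 14.2
ee_pos: [0.4727, -0.2391, 0.2215]
eef_rot: [3.142, 0.0, 2.527]
force: [0.5, 0.3, 0.0]
grip_width: 0.0654
grip_force: 0.0
```

send_rows([
  [[0,0,0],[0,0,1],0.4],
  [[0,0,0],[0,0,1],0.4],
  [[0,0,0],[0,0,1],0.4],
  [[0,0,0],[0,0,0.85],0.4],
  [[0,0,0],[0,0,0],0.4],
  [[0,0,0],[0,0,0],0.4],
])

```text
time_s: 14.8
ee_pos: [0.4728, -0.239, 0.2214]
eef_rot: [3.141, 0.0, 2.073]
force: [0.5, -0.0, 0.1]
grip_width: 0.0661
grip_force: 0.0
```

```bash
python3 plan.py 0.4735 -0.240 0.07 118.5; python3 -c "
from h import *
save('wrist','pics/w3.png')"
```

```text
t 14.8 pos [ 0.4728 -0.239   0.2214] yaw 118.77 F [ 0.5 -0.   0.1] gw 0.0661 gf 0.0
shift [-0.04  0.    5.05] turn [0.   0.   0.04]
```

View pics/w3.png

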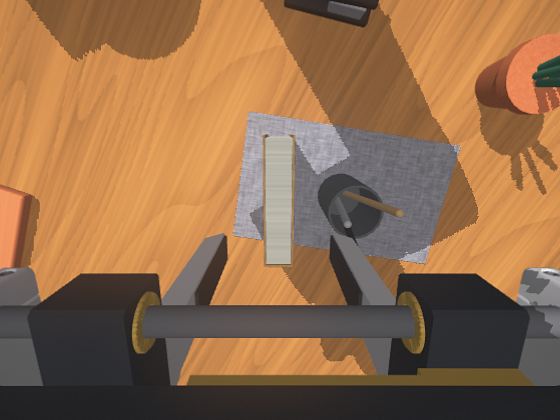

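The wrist view shows the thick book centred between the fingers, at columns 264–294. The pens, at about (348,225), are to the right of the right finger. I'll close the fingers to 56 mm for clearance and descend.

send_rows([
  [[-0.04,0,0.3],[0,0,0.04],0.2],
  [[0,0,0.8],[0,0,0],0.2],
  [[0,0,0.8],[0,0,0],0.2],
  [[0,0,0.8],[0,0,0],0.2],
  [[0,0,0.8],[0,0,0],0.2],
  [[0,0,0.8],[0,0,0],0.2],
  [[0,0,0.6],[0,0,0],0.2],
  [[0,0,0.15],[0,0,0],0.2],
  [[0,0,0],[0,0,0],-0.5],
  [[0,0,0],[0,0,0],-0.5],
  [[0,0,0],[0,0,0],-0.5],
  [[0,0,0],[0,0,0],-0.5],
], squeeze=30)

```text
time_s: 16.05
ee_pos: [0.4737, -0.2403, 0.0707]
eef_rot: [3.141, 0.001, 2.065]
force: [-1.1, 0.9, 3.2]
grip_width: 0.0315
grip_force: 30.0
```

send_rows([
  [[0,0,0],[0,0,0],-0.5],
  [[0,0,0],[0,0,0],-0.5],
  [[0,0,0],[0,0,0],-0.5],
])

```text
time_s: 16.35
ee_pos: [0.4737, -0.2402, 0.0707]
eef_rot: [3.141, 0.001, 2.065]
force: [-1.3, 0.3, 6.6]
grip_width: 0.0316
grip_force: 30.0
```

send_rows([
  [[0,0,-0.2],[0,0,0],-0.5],
  [[0,0,-0.7],[0,0,0],-0.5],
  [[0,0,-1],[0,0,0],-0.5],
  [[0,0,-1],[0,0,0],-0.5],
  [[0,0,-1],[0,0,0],-0.5],
  [[0,0,-1],[0,0,0],-0.5],
  [[0,0,-1],[0,0,-0.2],-0.5],
  [[0,0,0],[0,0,-1],-0.5],
  [[0,0,0],[0,0,-1],-0.5],
  [[0,0,0],[0,0,-1],-0.5],
  [[0,0,0],[0,0,-1],-0.5],
  [[0,0,0],[0,0,-1],-0.5],
])

```text
time_s: 17.55
ee_pos: [0.4731, -0.2399, 0.2469]
eef_rot: [3.142, -0.001, 2.694]
force: [0.2, 0.4, -3.9]
grip_width: 0.0317
grip_force: 30.0
```

send_rows([
  [[0,0,0],[0,0,-1],-0.5],
  [[0,0,0],[0,0,-1],-0.5],
  [[0,0,0],[0,0,-0.3],-0.5],
  [[0,0,0],[0,0,0],-0.5],
])

```text
time_s: 17.95
ee_pos: [0.4731, -0.2399, 0.2468]
eef_rot: [3.141, -0.001, 2.965]
force: [0.7, 0.8, -2.6]
grip_width: 0.0317
grip_force: 30.0
```

```bash
python3 -c "
from sf import *
print(C+S.T@np.array([0,.0095]))"; python3 plan.py 0.5434 0.2359 0.255 170.46
```

```text
[0.54337449 0.23586862]
t 17.95 pos [ 0.4731 -0.2399  0.2468] yaw 169.91 F [ 0.7  0.8 -2.6] gw 0.0317 gf 29.9869367480278
shift [ 0.47 16.03 -0.27] turn [ 0.   -0.   -0.08]
```

send_rows([
  [[0,0.4,0],[0,0,-0.08],-0.5],
  [[0.03,0.9,0],[0,0,0],-0.5],
  [[0.03,1,0],[0,0,0],-0.5],
  [[0.03,1,0],[0,0,0],-0.5],
  [[0.03,1,0],[0,0,0],-0.5],
  [[0.03,1,0],[0,0,0],-0.5],
  [[0.03,1,0],[0,0,0],-0.5],
  [[0.03,1,0],[0,0,0],-0.5],
  [[0.03,1,0],[0,0,0],-0.5],
  [[0.03,1,0],[0,0,0],-0.5],
  [[0.03,1,0],[0,0,0],-0.5],
  [[0.03,1,0],[0,0,0],-0.5],
])

```text
time_s: 19.15
ee_pos: [0.5196, 0.0979, 0.2469]
eef_rot: [3.142, -0.0, 2.974]
force: [-0.3, -1.4, -3.8]
grip_width: 0.0318
grip_force: 30.0
```

send_rows([
  [[0.03,1,0],[0,0,0],-0.5],
  [[0.03,1,0],[0,0,0],-0.5],
  [[0.03,1,0],[0,0,0],-0.5],
  [[0,1,0],[0,0,0],-0.5],
  [[0,0.7,0],[0,0,0],-0.5],
  [[0,0,0.6],[0,0,0],-0.5],
  [[0,0,0.8],[0,0,0],-0.5],
  [[0,0,0.8],[0,0,0],-0.5],
  [[0,0,0.3],[0,0,0],-0.5],
  [[0,0,0],[0,0,0],-0.5],
])

```text
time_s: 20.15
ee_pos: [0.5401, 0.2356, 0.171]
eef_rot: [-3.141, -0.002, 2.974]
force: [1.3, -0.4, -2.1]
grip_width: 0.0322
grip_force: 30.0
```

```bash
python3 plan.py 0.5434 0.2359 0.0775 170.46
```

```text
t 20.15 pos [0.5401 0.2356 0.171 ] yaw 170.42 F [ 1.3 -0.4 -2.1] gw 0.0322 gf 29.987349808216095
shift [-0.11  0.03  3.12] turn [-0.01 -0.02 -0.01]
```

send_rows([
  [[-0.11,0.02,0.3],[0,0,0],-0.5],
  [[0,0,0.7],[0,0,0],-0.5],
  [[0,0,0.7],[0,0,0],-0.5],
  [[0,0,0.6],[0,0,0],-0.5],
  [[0,0,0.4],[0,0,0],-0.5],
  [[0,0,0.2],[0,0,0],-0.5],
  [[0,0,0.1],[0,0,0],-0.5],
  [[0,0,0],[0,0,0],-0.5],
  [[0,0,0],[0,0,0],-0.5],
])

```text
time_s: 21.05
ee_pos: [0.5445, 0.2355, 0.0826]
eef_rot: [3.141, 0.001, 2.975]
force: [-0.3, 0.3, -3.2]
grip_width: 0.0318
grip_force: 30.0
```

```bash
python3 plan.py 0.5434 0.2359 0.0775 170.46
```

```text
t 21.05 pos [0.5445 0.2355 0.0826] yaw 170.43 F [-0.3  0.3 -3.2] gw 0.0318 gf 29.987289905548096
shift [0.04 0.01 0.17] turn [ 0.    0.01 -0.  ]
```

send_rows([
  [[0,0,0.06],[0,0,0],-0.5],
  [[0,0,0.06],[0,0,0],-0.5],
  [[0,0,0],[0,0,0],-0.5],
])

```text
time_s: 21.35
ee_pos: [0.5441, 0.2354, 0.0781]
eef_rot: [-3.141, -0.0, 2.975]
force: [-0.8, 0.2, -2.7]
grip_width: 0.0318
grip_force: 30.0
```

send_rows([
  [[0,0,0.03],[0,0,0],-0.5],
  [[0,0,0],[0,0,0],-0.5],
])

```text
time_s: 21.55
ee_pos: [0.5442, 0.2355, 0.0777]
eef_rot: [3.141, 0.0, 2.975]
force: [-2.6, -1.8, 2.4]
grip_width: 0.0313
grip_force: 30.0
```

send_rows([
  [[0,0,0.03],[0,0,0],-0.5],
  [[0,0,0],[0,0,0],-0.5],
])

```text
time_s: 21.75
ee_pos: [0.5442, 0.2355, 0.0777]
eef_rot: [3.141, 0.0, 2.975]
force: [-7.4, -2.0, 11.7]
grip_width: 0.0318
grip_force: 30.0
```

send_rows([
  [[0,0,-0.03],[0,0,0],-0.5],
  [[0,0,0],[0,0,0],-0.2],
  [[0,0,0],[0,0,0],0],
  [[0,0,0],[0,0,0],0.2],
  [[0,0,0],[0,0,0],0.2],
  [[0,0,-0.2],[0,0,0],0.2],
  [[0,0,-0.8],[0,0,0],0.2],
  [[0,0,-1],[0,0,0],0.2],
  [[0,0,-0.9],[0,0,0],0.2],
  [[0,0,0],[0,0,0],0.2],
])

```text
time_s: 22.75
ee_pos: [0.5456, 0.236, 0.1687]
eef_rot: [3.138, 0.006, 2.975]
force: [-0.9, 0.7, 0.3]
grip_width: 0.0562
grip_force: 0.0
```

```bash
python3 - <<'E'
from sf import *
c=camera('top'); Y=sor(cloud(c))
def r(nm,lo,hi,yl,yh):
    m=(Y[...,2]>lo)&(Y[...,2]<hi)&(Y[...,1]>yl)&(Y[...,1]<yh)&(abs(Y[...,0])<.1)
    q=cv2.minAreaRect((Y[m][:,:2]*1000).astype(np.float32)); print(nm,m.sum(),np.round(q[0],1),np.round(q[1],1),round(q[2],1))
r('thick',.1,.118,-.03,.05); r('grip',.085,.098,-.1,-.055); r('plate',.06,.07,-.07,-.035)
print(C+S.T@np.array([0,-.077]))
E
python3 plan.py 0.529 0.1506 0.15 170.46
```

```text
thick 393 [0.9 7.9] [ 34.  138.1] 89.0
grip 80 [  0.1 -76.8] [24.1 13.4] 1.3
plate 263 [  0.  -50.5] [146.6   8.8] 0.4
[0.52903832 0.1505649 ]
t 22.8 pos [0.5448 0.2357 0.1662] yaw 170.43 F [ 0.8 -0.7 -0.4] gw 0.0564 gf 0.0
shift [ 0.05 -2.88  0.54] turn [ 0.01  0.02 -0.  ]
```

send_rows([
  [[0,-0.4,0],[0,0,0],-0.2],
  [[0.02,-0.8,0],[0,0,0],-0.2],
  [[0.03,-0.8,0],[0,0,0],-0.2],
  [[0,-0.7,0],[0,0,0],-0.2],
  [[0,-0.18,0],[0,0,0],-0.2],
  [[0,0,0.3],[0,0,0],-0.2],
  [[0,0,0.3],[0,0,0],-0.2],
  [[0,0,0],[0,0,0],-0.2],
])

```text
time_s: 23.6
ee_pos: [0.5276, 0.151, 0.1442]
eef_rot: [-3.141, -0.003, 2.975]
force: [0.3, 0.3, 0.3]
grip_width: 0.0374
grip_force: 0.0
```

```bash
python3 plan.py 0.529 0.1506 0.070 170.46
```

```text
t 23.6 pos [0.5276 0.151  0.1442] yaw 170.47 F [0.3 0.3 0.3] gw 0.0374 gf 0.0
shift [-0.06 -0.    2.47] turn [-0.01 -0.02  0.  ]
```

send_rows([
  [[-0.03,0,0.4],[0,0,0],-0.2],
  [[0,0,0.7],[0,0,0],-0.2],
  [[0,0,0.7],[0,0,0],-0.2],
  [[0,0,0.45],[0,0,0],-0.2],
  [[0,0,0.2],[0,0,0],-0.2],
  [[0,0,0],[0,0,0],-0.8],
  [[0,0,0],[0,0,0],-0.8],
  [[0,0,0],[0,0,0],-0.8],
  [[0,0,0],[0,0,0],-0.8],
  [[0,0,0],[0,0,0],-0.8],
], squeeze=25)

```text
time_s: 24.6
ee_pos: [0.5296, 0.1504, 0.0736]
eef_rot: [3.141, 0.001, 2.975]
force: [-0.9, 0.2, 5.6]
grip_width: 0.0137
grip_force: 25.0
```

```bash
python3 plan.py 0.5354 0.1886 0.070 170.46
```

```text
t 24.6 pos [0.5296 0.1504 0.0736] yaw 170.44 F [-0.9  0.2  5.6] gw 0.0137 gf 24.998653829097748
shift [0.02 1.29 0.12] turn [ 0.    0.01 -0.  ]
```

send_rows([
  [[0,0.1,0],[0,0,0],-0.8],
  [[0,0.15,0],[0,0,0],-0.8],
  [[0,0.15,0],[0,0,0],-0.8],
  [[0,0.15,0],[0,0,0],-0.8],
  [[0,0.15,0],[0,0,0],-0.8],
  [[0,0.15,0],[0,0,0],-0.8],
  [[0,0.15,0],[0,0,0],-0.8],
  [[0,0.1,0],[0,0,0],-0.8],
  [[0,0.1,0],[0,0,0],-0.8],
  [[0,0,0],[0,0,0],-0.8],
])

```text
time_s: 25.6
ee_pos: [0.5355, 0.1862, 0.0736]
eef_rot: [3.141, 0.001, 2.975]
force: [-1.5, 0.5, 7.1]
grip_width: 0.014
grip_force: 25.0
```

send_rows([
  [[0,0.05,0],[0,0,0],-0.8],
  [[0,0.05,0],[0,0,0],-0.8],
  [[0,0,0],[0,0,0],-0.8],
])

```text
time_s: 25.9
ee_pos: [0.536, 0.1889, 0.0736]
eef_rot: [3.141, 0.001, 2.975]
force: [-1.8, -0.1, 6.7]
grip_width: 0.0139
grip_force: 25.0
```

```bash
python3 plan.py 0.5354 0.1890 0.0736 170.46; python3 -c "
from sf import *
print(sor(get_obs()['ee_pos']))"
```

```text
t 25.9 pos [0.536  0.1889 0.0736] yaw 170.44 F [-1.8 -0.1  6.7] gw 0.0139 gf 24.998992681503296
shift [ 0.02 -0.    0.  ] turn [ 0.    0.01 -0.  ]
[ 0.00046516 -0.03802785  0.07364544]
```

send_rows([
  [[0,0.04,0],[0,0,0],-0.8],
  [[0,0,0],[0,0,0],-0.8],
])

```text
time_s: 26.1
ee_pos: [0.536, 0.1895, 0.0736]
eef_rot: [-3.141, 0.001, 2.975]
force: [-3.4, -4.8, 8.4]
grip_width: 0.0137
grip_force: 25.0
```

send_rows([
  [[0,0.04,0],[0,0,0],-0.8],
  [[0,0,0],[0,0,0],-0.8],
])

```text
time_s: 26.3
ee_pos: [0.536, 0.1896, 0.0736]
eef_rot: [-3.139, -0.0, 2.974]
force: [-6.0, -13.4, 11.9]
grip_width: 0.0141
grip_force: 25.0
```

send_rows([
  [[0,0,0],[0,0,0],-0.6],
  [[0,0,0],[0,0,0],-0.5],
  [[0,-0.04,0],[0,0,0],-0.45],
  [[0,0,0],[0,0,0],-0.45],
  [[0,0,-0.2],[0,0,0],-0.45],
  [[0,0,-0.6],[0,0,0],-0.45],
  [[0,0,-1],[0,0,0],-0.45],
  [[0,0,-1],[0,0,0],-0.45],
  [[0,0,-1],[0,0,0],-0.45],
  [[0,0,-1],[0,0,0],-0.45],
  [[0,0,-0.6],[0,0,0],-0.45],
  [[0,0,0],[0,0,0],-0.45],
])

```text
time_s: 27.5
ee_pos: [0.5366, 0.1903, 0.2378]
eef_rot: [3.139, 0.004, 2.975]
force: [0.5, 0.6, -0.2]
grip_width: 0.026
grip_force: 0.0
```

send_rows([
  [[0.5,-0.5,0],[0,0,0],0],
  [[1,-0.8,0],[0,0,0],0],
  [[1,-0.8,0],[0,0,0],0],
  [[1,-0.8,0],[0,0,0],0],
  [[1,-0.8,0],[0,0,0],0],
  [[1,-0.8,0],[0,0,0],0],
  [[0,0,0],[0,0,0],0],
  [[0,0,0],[0,0,0],0],
  [[0,0,0],[0,0,0],0],
])

```text
time_s: 28.4
ee_pos: [0.3512, 0.0845, 0.2345]
eef_rot: [-3.141, -0.001, 2.975]
force: [-0.1, -0.9, -0.8]
grip_width: 0.0473
grip_force: 0.0
```

```bash
python3 - <<'E'
from sf import *
save('scene','pics/s4.png'); c=save('top','pics/t4.png'); X=cloud(c);Y=sor(X)
def r(nm,lo,hi,yl,yh):
    m=(Y[...,2]>lo)&(Y[...,2]<hi)&(Y[...,1]>yl)&(Y[...,1]<yh)&(abs(Y[...,0])<.1)
    q=cv2.minAreaRect((Y[m][:,:2]*1000).astype(np.float32)); print(nm,m.sum(),np.round(q[0],1),np.round(q[1],1),round(q[2],1),np.median(Y[m][:,2]))
r('thick',.1,.118,-.03,.05);r('thin',.1,.118,.06,.12); r('grip',.085,.098,-.1,-.025); r('plate',.06,.07,-.035,-.005)
o=get_obs();print(o['time_s'],o['ee_pos'],o['force'])
E
```

```text
thick 1123 [1.4 8.7] [ 34.3 139.3] 89.6 0.10742535702061017
thin 723 [ 0.8 87.1] [139.7  22.9] 0.5 0.10761283568901774
grip 84 [ -0.2 -37.2] [23.7 15.3] 3.5 0.09075403839846799
plate 326 [  0.2 -11. ] [147.2  10.8] 0.7 0.06413456947430882
28.5 [0.35120586 0.08456736 0.23440104] [ 0.53377185 -0.18408367 -0.02880882]
```

View pics/t4.png

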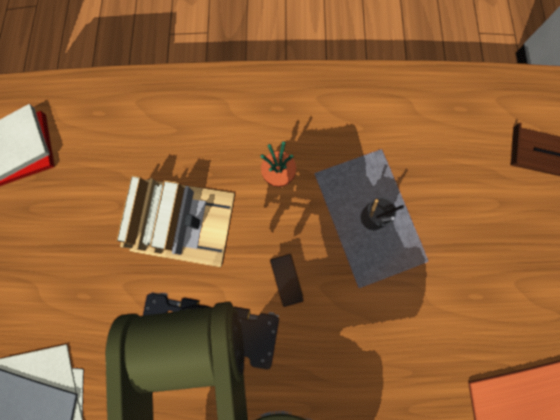

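View pics/s4.png

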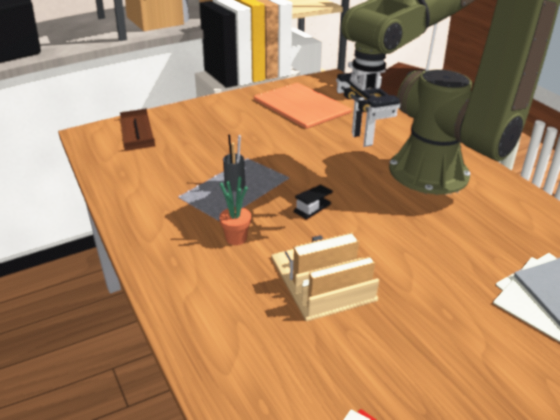

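The views show both books upright in the sorter at about (132,212) and (165,215), with the bookend closed up at (187,220). The plant, pot and punch are where they started, and the arm is clear.

```bash
python3 -c "
from station import *
print(hand_in())"
```

```text
the job is handed in; nothing more can be done
None
```

Both sketchbooks stand in their slots, the bookend is closed to its end stop, nothing else was moved, and the job is handed in at about 28.5 s of the 72 s allowed.

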